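# Pin the mitre fence at its 30 degree stop

### The job

Set this mitre jig to 30 degrees: swing its fence round towards you until the index pin stands over the third of the plate's four holes, counting from the square (0 degree) one. Then turn the pin's knob until its key drops into the slot of the brass bush, and push the pin fully home through fence and plate, so that the fence is locked there. Leave the other things on the saw table where they lie.

Things in the scene. Friction and masses are not known exactly. Their poses are not given: they have to be found in the camera images.
- mitre_jig: Mitre jig, fast on the table. Origin: on the fence's pivot axis at table level, z up; board x -150..50, y -45..185, 12 mm thick. On it, under the fence, a steel index plate (top at z 22): a curved strip with four 12 mm holes 130 mm from the pivot at nominal fence angles 0, 15, 30, 45 deg. It is trued to the blade, not the board: its holes lie up to 9 mm either way along the arc; feel for them.
- fence (a joint): Angle of the fence, rad. 0: the fence points from the pivot along the board's +y; grows as its free end swings counter-clockwise seen from above, towards the robot (-x); third hole nominally 0.524; stops at -0.12 and 0.92. Aluminium bar 40 mm wide, z 23..48 mm above the table, reaching 190 mm from the pivot. Stiff to turn (0.45 N m), stays where it is left. Starts between -0.08 and 0.2.
- index_pin (a joint): Depth of the index pin, m. 0: parked up; 0.004: key in the slot, tip on the index plate; 0.014: fully home through the plate. 10 mm steel pin upright in the fence, 130 mm from the pivot; slides stiffly (3 N), no spring, so it is pushed. Its round cross key rests on the rim of the brass bush until it is turned in line with the bush's slot, which runs along the fence.
- knob (a point): Centre of the pin's black oval knob: 26 mm wide along its x, 50 mm long along its y, 24 mm high; centre 94 mm above the table when parked, 80 mm when home. Its long axis lies as the key does. Parked 0.6 to 1.4 rad counter-clockwise (from above) from the slot's line, so it is turned clockwise; cannot go 0.3 rad past the slot. Below it the bush: 22 mm across, top 66 mm up; fence top 48 mm.
- offcut: a small wood offcut, 22x45x22 mm, lying on the jig's board; origin at the centre of its underside
- cork_block: a brown sanding block, 64x110x36 mm, on the saw table; origin under its centre
- wax_tin: a flat round black tin, 67 mm across, 32 mm high; origin under its centre
- caliper: a steel sliding caliper lying flat, 58x200x10 mm; origin under its centre
- push_stick: a wooden push stick lying flat behind the jig, 53x280x18 mm; origin under its centre
- router_handle_1: a black octagonal handle with a bright spindle, 35x174x36 mm, lying behind the blade; origin under its centre
- router_handle_2: the second such handle, 35x174x36 mm; origin under its centre

How it is judged (in metres and radians):
On the way, in this order (a step that is already met when the one before it is completed fails the run):
1. the fence has been swung to the third hole (value of joint fence between 0.42 and 0.63 rad), for 0.2 s.
2. the pin's key has dropped into the slot there (all of step 1 and value of joint index_pin above 0.0028 m), for 0.1 s.
At the end, for the whole second after the job is handed in: The index pin is fully home (at least 12.5 of its 14 mm down) through the fence and the third hole of the index plate (fence angle between 0.42 and 0.63 rad; no other hole lies there) (all of step 1 and value of joint index_pin above 0.0125 m); the robot touches nothing.
It fails at once if one of the other things on the table is shifted by more than 4 cm (distance of any of offcut, cork_block, wax_tin, caliper, push_stick, router_handle_1, router_handle_2 from where it was at the start of the episode above 0.04 m).
It also fails if it takes over 61 s, if anything falls off the work surface, if the arm or the gripper's body presses on something with over 40 N, if the wrist force passes 120 N, or if a joint passes its speed limit or range.

### The arm

A 6-joint arm with a two-finger parallel gripper is mounted at the origin on a cart in front of the work surface, level with it; the furniture and walls round the work are solid. World frame = base frame: x ahead of the robot, y to its left, z up, the work surface at z = 0. Lengths are in mm, angles in rad, forces in N, time in s.
With the tool pointing down it reaches from about 350 to 775 mm from the base axis. Payload 7.3 kg.
Tool frame: the origin (TCP) lies on the centre line of the jaws, within the pads' length; the fingertips stand 17 mm ahead of it and the grasp point (between the pads) lies 2 mm behind it; z points along the fingers, y is the line along which they close (so a half turn about z gives the same grasp; the last joint's range is limited). The gripper opens to 92 mm and grips with 3 to 60 N. Pads are 19 mm wide; open, the fingers measure 130 mm over their backs; the gripper's body (75 mm by 190 mm) begins 47 mm behind the grasp point.
Start: joints at [-1.356, 0.342, 1.524, -0, 1.275, -0.146], TCP at [185.36, -491.208, 243.741] pointing down, gripper open.
Joint ranges: [-2.53, 2.53], [-0.77, 2.02], [0.04, 2.7], [-1, 4.14], [0.28, 2.66], [-3.11, 3.11]. Speed limits (rad/s): [2.57, 2.57, 3.14, 3.14, 3.14, 3.14].

### API

Orientations are given as [roll, pitch, yaw] about the fixed x, y, z axes, in that order (R = Rz(yaw) Ry(pitch) Rx(roll)).
In Python, from plant import bot gives the robot as it stands. The module is installed in compiled form; this text tells all that it offers.
- The arm moves only by the shell command python3 -m pendant 'ROWS'. ROWS is JSON, a list of rows, each a list of 3 entries, a list of its own where there are three numbers: the shift along the world's x, y, z as a fraction of full scale, then the turn, a rotation vector about the world's x, y, z as a fraction of full scale, then the opening, from -1 (shut) to 1 (fully open), so that 0 is half open. In form: [[[tx, ty, tz], [rx, ry, rz], claw], ...]. A call has exactly 10 rows; each row shifts and turns the commanded pose from where the row before left it; what a row does not reach is not made up. Full scale, the value 1, is 30 mm for a shift and 0.12 rad for a turn. A row lasts 1/12 s, in which the tool goes at most 41.7 mm and 7.16 degrees, less where a joint would pass 70% of its speed; a pose out of reach is approached as far as the arm can. A call with a number of a shift or a turn outside -1 to 1 is refused whole. A call with a gripper value outside its range is refused whole. The fingers move at their own pace and stop on an object; the grip force is fixed at half the most. Time passes only in rows, so rows that do not move let the fingers close, or fill a call up. It gives the time, the measured TCP pose, the force, the opening and the grip force at its end, in the units of the state.
- bot.get_obs(): the state, without advancing time (a new reading comes with each control period).
- bot.capture(name): name is "scene" or "side" or "wrist"; returns the picture (480x640x3 uint8, blue, green, red); there is no depth.
- bot.camera_params(name): a dict with "fovy" (degrees; the focal length in pixels is half the picture's height over the tangent of half this angle, whatever the lens; pixels are square), "cx", "cy" (the principal point, pixels), "distortion" ([k1, k2, p1, p2, k3] as OpenCV has them; the pictures are not rectified), "camera_from_world" (4x4, takes a point from world to camera coordinates). Camera axes: x right, y down, z forward; pixel columns grow to the right and rows downward; lengths in mm; the calibration is good to about 2 mm. A picture is of the moment at which its call begins: read the wrist's pose just before it. camera_params takes no time and is no camera call; for the wrist camera it gives the pose at the moment of the call.
- bot.close_job(): hands the job in; it is judged then, once.
The state is a dict: "time": time; "joint_positions": joint angles; "dq": joint speeds; "tau": joint torques, N m; "tool_pos": TCP position; "tcp_rot": TCP orientation; "contact_force": force on the tool from outside, world axes, zero at the start; "moment": the same for the moment, N m; "grip_width": finger opening in mm; "finger_force": force on a finger pad.
Only numpy, scipy, OpenCV 4.12 (cv2) and the standard library are available. Lean on these libraries where they do the work, as an engineer would, in place of code of your own. Each camera call takes 0.05 s, during which the arm holds its last target. There are 200 camera calls.

## Working session

There is one attempt and no reset: what is moved stays moved. The work goes in short steps, Python scripts to look and compute and a shell command to move; the robot and the scene stay as the last step left them, time stands still between calls to the robot, and variables do not carry over. Pictures are saved under pics/ and viewed, at most 10 in all, crops included, and the job is handed in when it is done.

```bash
mkdir -p pics; python3 - <<'E'
from plant import bot
import cv2,numpy as np
o=bot.get_obs();print(o)
for n in("scene","side"):
    cv2.imwrite(f"pics/{n}0.png",bot.capture(n));print(n,bot.camera_params(n))
E
```

```text
{'time': 0.0, 'joint_positions': array([-1.35600244e+00,  3.42717703e-01,  1.52502124e+00,  1.03260627e-05,
        1.27537492e+00, -1.46007237e-01]), 'dq': array([ 5.20633545e-04,  7.44887793e-04,  2.38340639e-05,  1.19184003e-03,
       -4.64197259e-04, -6.02891960e-04]), 'tau': array([-1.19173277e-03, -4.31240630e+01, -2.44215703e+01,  7.17602740e-02,
        5.60344441e-02, -1.05153895e-04]), 'tool_pos': array([ 185.27660195, -490.81854969,  243.04606641]), 'tcp_rot': array([-3.14008906e+00, -2.31088684e-04,  3.60797931e-01]), 'contact_force': array([-0.51017247,  0.08368817,  0.28122205]), 'moment': array([ 0.01060284, -0.04581787,  0.02273475]), 'finger_force': 0.0, 'grip_width': 91.18992037637692}
scene {'fovy': 47.55668236050844, 'cx': 313.2101620480379, 'cy': 240.15281391940385, 'distortion': array([0.0207467, 0.       , 0.       , 0.       , 0.       ]), 'camera_from_world': array([[-8.49117959e-01, -5.28183338e-01, -4.58839879e-03,
         4.68200894e+02],
       [-2.27501176e-01,  3.73547549e-01, -8.99280514e-01,
         2.24321153e+02],
       [ 4.76698969e-01, -7.62551368e-01, -4.37348263e-01,
         8.73266678e+02],
       [ 0.00000000e+00,  0.00000000e+00,  0.00000000e+00,
         1.00000000e+00]])}
side {'fovy': 55.3679564285279, 'cx': 316.78842601110006, 'cy': 236.0348371205493, 'distortion': array([-0.02565425,  0.        ,  0.        ,  0.        ,  0.        ]), 'camera_from_world': array([[-8.93857906e-01, -4.47833679e-01, -2.15183401e-02,
         5.12747339e+02],
       [-2.47135418e-01,  5.32181028e-01, -8.09757642e-01,
         2.52342313e+02],
       [ 3.74088396e-01, -7.18490326e-01, -5.86369783e-01,
         6.87186713e+02],
       [ 0.00000000e+00,  0.00000000e+00,  0.00000000e+00,
         1.00000000e+00]])}
```

View pics/scene0.png

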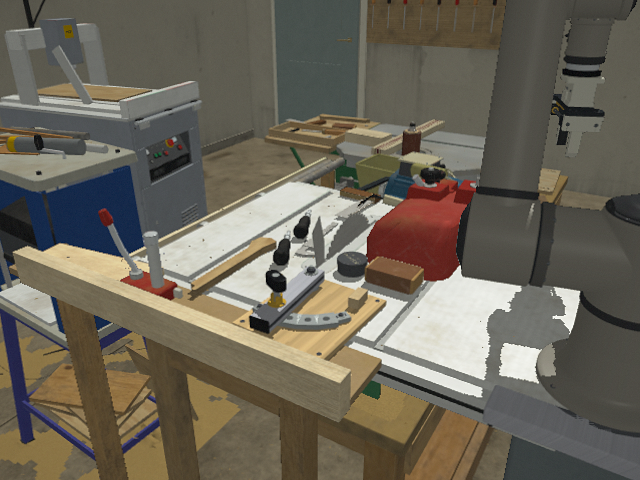

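View pics/side0.png

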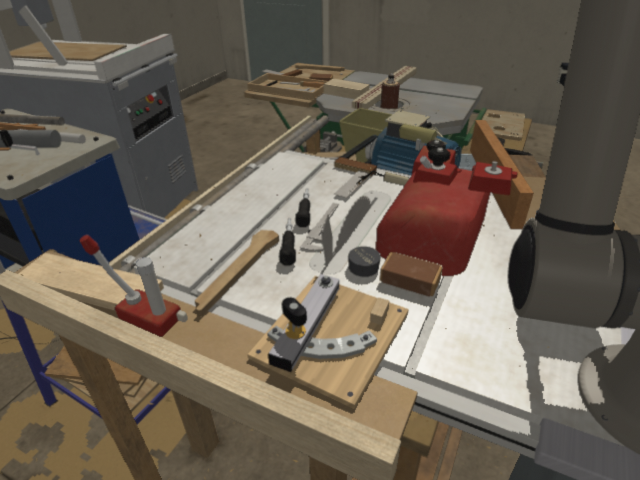

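The scene view shows the jig with its knob at (276,282) and the pivot near (310,270). In the side view the knob is at (293,310), the pivot near (325,283) and the offcut at (378,314). Next I'll enlarge the side view and triangulate rough points.

```bash
cat > h.py <<'E'
import numpy as np,cv2
from plant import bot
def K(p):
    f=240/np.tan(np.radians(p["fovy"]/2));return np.array([[f,0,p["cx"]],[0,f,p["cy"]],[0,0,1]])
def ray(p,uv):
    u=cv2.undistortPoints(np.array([[uv]],float),K(p),p["distortion"])[0,0]
    T=p["camera_from_world"];R=T[:3,:3];return -R.T@T[:3,3],R.T@np.r_[u,1]
def plane(p,uv,z):
    c,d=ray(p,uv);return c+d*(z-c[2])/d[2]
def tri(p,a,q,b):
    c,d=ray(p,a);e,g=ray(q,b);s=np.linalg.lstsq(np.c_[d,-g],e-c,rcond=None)[0]
    x,y=c+d*s[0],e+g*s[1];return (x+y)/2,np.linalg.norm(x-y)
E
python3 - <<'E'
from h import *
S=bot.camera_params("scene");D=bot.camera_params("side")
print("knob",tri(S,(276,281),D,(293,310)))
print("pivot",tri(S,(310,268),D,(325,281)))
for n,uv,z in[("L",(251,355),12),("B",(350,398),12),("R",(407,310),12),("pivot",(325,283),48),("offcut",(378,314),23),("knob",(293,310),94)]:print(n,plane(D,uv,z).round(1))
i=cv2.imread("pics/side0.png")[230:410,230:450];cv2.imwrite("pics/c1.png",cv2.resize(i,None,fx=3.3,fy=3.3,interpolation=2)[:600])
E
```

```text
knob (array([547.60811065, 134.34116784,  83.69447485]), np.float64(0.3090885558259306))
pivot (array([542.87841903,  25.11691575,  60.82530996]), np.float64(0.1901252698250521))
L [598.3 195.8  12. ]
B [416.8 199.9  12. ]
R [395.9 -16.4  12. ]
pivot [546.8  17.1  48. ]
offcut [437.2  26.3  23. ]
knob [542.2 143.2  94. ]
```

View pics/c1.png

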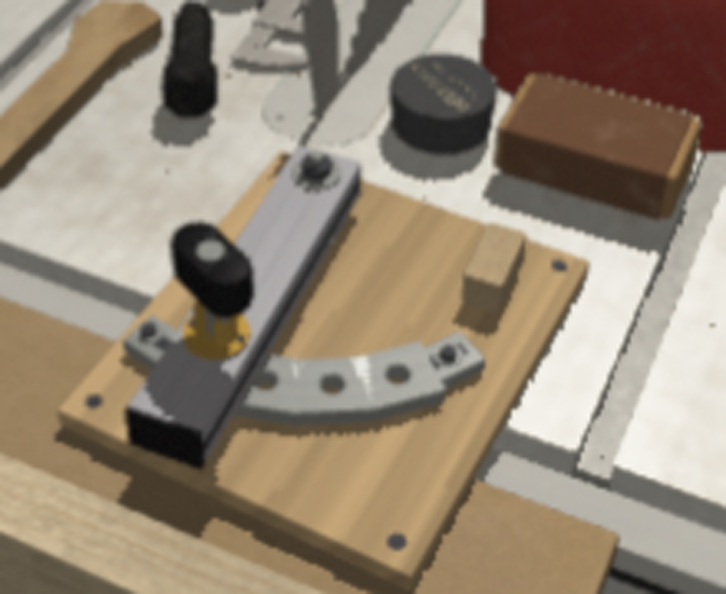

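Crop c1 shows, in crop pixels: board corners (60,415), (408,580), (585,262) and (280,158). The three visible plate holes (15, 30 and 45°) are at (265,380), (332,382) and (398,373). The knob-top dot is at (210,248), the pivot bolt at (316,165), and the fence-end corners at (130,408) and (205,436).

```bash
python3 - <<'E'
from h import *
D=bot.camera_params("side")
P=lambda x,y,z:plane(D,(230+x/3.3,230+y/3.3),z)
C=np.array([P(60,415,12),P(408,580,12),P(585,262,12),P(280,158,12)])[:,:2]
L=np.array([[50,185],[-150,185],[-150,-45],[50,-45.]])
a,b=C-C.mean(0),L-L.mean(0)
th=np.arctan2((b[:,0]*a[:,1]-b[:,1]*a[:,0]).sum(),(a*b).sum());R=np.array([[np.cos(th),-np.sin(th)],[np.sin(th),np.cos(th)]])
o=C.mean(0)-R@L.mean(0);print("yaw",th,"origin",o,"res",(C-(L@R.T+o)).round(1).tolist())
for n,x,y,z in[("bolt",316,165,55),("h15",265,380,22),("h30",332,382,22),("h45",398,373,22),("knobtop",210,248,106),("endL",130,408,48),("endR",205,436,48),("offcut",498,240,34),("kn1",178,232,100),("kn2",247,305,94)]:
    w=P(x,y,z)[:2];l=R.T@(w-o);print(n,w.round(1),l.round(1),"r",np.hypot(*l).round(1),"ang",np.arctan2(-l[0],l[1]).round(3))
E
```

```text
yaw -0.04688182213182191 origin [545.17591756  19.41949982] res [[-2.1, -2.7], [2.6, -1.4], [2.7, 0.4], [-3.2, 3.7]]
bolt [545.7  16. ] [ 0.7 -3.4] r 3.4 ang -2.946
h15 [514.3 141.5] [-36.5 120.6] r 126.0 ang 0.294
h30 [483.1 128.1] [-67.1 105.6] r 125.1 ang 0.566
h45 [455.3 108.3] [-93.9  84.6] r 126.4 ang 0.838
knobtop [540.1 143.6] [-10.8 123.8] r 124.3 ang 0.087
endL [553.7 204.2] [-1.00e-01  1.85e+02] r 185.0 ang 0.001
endR [513.3 203.2] [-40.4 182.1] r 186.5 ang 0.219
offcut [439.2   8. ] [-105.3  -16.4] r 106.6 ang 1.725
kn1 [563.  135.4] [ 12.4 116.7] r 117.4 ang -0.106
kn2 [512.5 158.9] [-39.2 137.8] r 143.3 ang 0.277
```

```bash
python3 - <<'E'
from h import *
S=bot.camera_params("scene");D=bot.camera_params("side")
print("guard knob",tri(S,(433,173),D,(437,150)))
print("guard front",plane(D,(425,268),0))
print("red lever",tri(S,(106,216),D,(90,243)), "post",tri(S,(151,236),D,(147,263)))
E
```

```text
guard knob (array([ 465.33703055, -429.80533707,  140.02741993]), np.float64(1.08060353107304))
guard front [ 401.95613857 -162.04622115    0.        ]
red lever (array([893.90744184, 213.00959225, 164.17514723]), np.float64(0.23764172107330997)) post (array([801.45701141, 187.03357206, 133.1990103 ]), np.float64(3.2634388551475073))
```

```bash
python3 -m pendant '[[[0.54,0.96,0.2],[0,0,0.97],1],[[0.54,0.96,0.2],[0,0,0.97],1],[[0.54,0.96,0.2],[0,0,0.97],1],[[0.54,0.96,0],[0,0,0.97],1],[[0.54,0.96,0],[0,0,0.97],1],[[0.54,0.96,0],[0,0,0.97],1],[[0.54,0.96,0],[0,0,0.97],1],[[0.54,0.96,0],[0,0,0.97],1],[[0.54,0.96,0],[0,0,0.97],1],[[0.54,0.96,0],[0,0,0.97],1]]'
python3 -m pendant '[[[0.54,0.96,0],[0,0,0.97],1],[[0.54,0.96,0],[0,0,0.97],1],[[0.54,0.96,0],[0,0,0.97],1],[[0.54,0.96,0],[0,0,0.97],1],[[0.54,0.96,0],[0,0,0.97],1],[[0.54,0.96,0],[0,0,0.97],1],[[0.54,0.96,0],[0,0,0.97],1],[[0.54,0.96,0],[0,0,0.97],1],[[0.54,0.96,0],[0,0,0.97],1],[[0.54,0.96,0],[0,0,0.97],1]]'
```

```text
time: 0.93
tool_pos: [347.7, -201.6, 261.6]
tcp_rot: [-3.141, -0.0, 1.53]
contact_force: [0.7, -0.1, -0.6]
grip_width: 92.0
finger_force: 0.0
time: 1.77
tool_pos: [509.7, 86.5, 261.4]
tcp_rot: [-3.141, -0.001, 2.695]
contact_force: [0.6, -0.9, 0.6]
grip_width: 91.8
finger_force: 0.0
```

```bash
python3 -m pendant '[[[0.2,0.4,-0.2],[0,0,0],1],[[0.2,0.4,-0.2],[0,0,0],1],[[0.2,0.4,-0.2],[0,0,0],1],[[0.2,0.4,-0.2],[0,0,0],1],[[0.2,0.3,-0.2],[0,0,0],1],[[0,0,-0.2],[0,0,0],1],[[0,0,-0.2],[0,0,0],1],[[0,0,0],[0,0,0],1],[[0,0,0],[0,0,0],1],[[0,0,0],[0,0,0],1]]'
python3 - <<'E'
from h import *
import pickle
p=bot.camera_params("wrist");i=bot.capture("wrist");cv2.imwrite("pics/w1.png",i);pickle.dump(p,open("w1.pkl","wb"))
for q in[(540,143,94),(483,128,22),(546,16,48)]:
    print(q,cv2.projectPoints(np.array([q],float),cv2.Rodrigues(p["camera_from_world"][:3,:3])[0],p["camera_from_world"][:3,3],K(p),p["distortion"])[0].ravel())
E
```

```text
time: 2.6
tool_pos: [539.4, 141.2, 220.1]
tcp_rot: [3.141, 0.0, 2.688]
contact_force: [-0.3, 0.8, 0.3]
grip_width: 91.8
finger_force: 0.0
(540, 143, 94) [322.14932781 234.52821546]
(483, 128, 22) [272.75008176 152.3995877 ]
(546, 16, 48) [183.57506731 289.36209089]
```

View pics/w1.png

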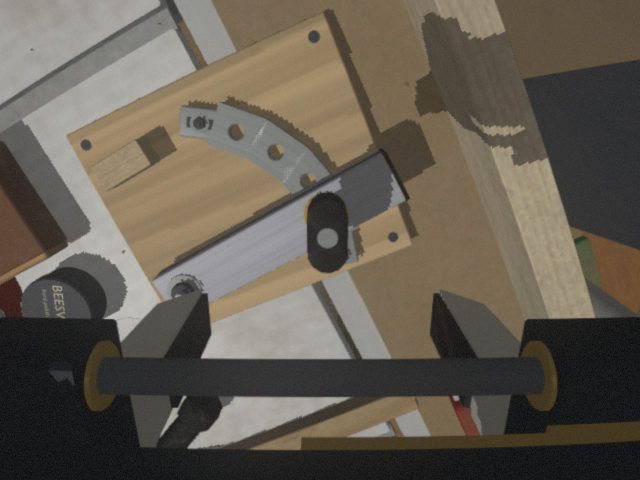

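The wrist view shows the knob upright between (326,192) and (329,272), its top dot at (328,238). The third hole is at (276,152), the others at (308,181) and (236,131), and the pivot bolt at (182,286). The jaws are aligned with the knob.

```bash
python3 - <<'E'
from h import *
import pickle
p=pickle.load(open("w1.pkl","rb"))
for n,uv,z in[("dot",(328,238),106),("k1",(326,193),100),("k2",(329,271),100),("bolt",(182,284),55),("h15",(308,181),22),("h30",(276,152),22),("h45",(236,131),22),("endA",(383,152),48),("endB",(407,198),48),("c1",(68,135),12),("c2",(327,12),12),("c3",(411,245),12)]:print(n,plane(p,uv,z).round(1))
E
```

```text
dot [540.2 146.9 106. ]
k1 [515.  157.8 100. ]
k2 [562.9 136.9 100. ]
bolt [539.7  21.   55. ]
h15 [515.5 142.7  22. ]
h30 [483.9 130.4  22. ]
h45 [455.8 110.1  22. ]
endA [516.2 203.8  48. ]
endB [555.3 206.4  48. ]
c1 [395.8 -17.3  12. ]
c2 [409.  211.1  12. ]
c3 [605.9 196.8  12. ]
```

```bash
python3 -m pendant '[[[0,0.19,-0.4],[0,0,0.25],1],[[0,0,-0.6],[0,0,0],1],[[0,0,-0.6],[0,0,0],1],[[0,0,-0.6],[0,0,0],1],[[0,0,-0.6],[0,0,0],1],[[0,0,-0.6],[0,0,0],1],[[0,0,-0.4],[0,0,0],1],[[0,0,-0.3],[0,0,0],1],[[0,0,0],[0,0,0],1],[[0,0,0],[0,0,0],1]]'
python3 -m pendant '[[[0,0,0],[0,0,0],-1],[[0,0,0],[0,0,0],-1],[[0,0,0],[0,0,0],-1],[[0,0,0],[0,0,0],-1],[[0,0,0],[0,0,0],-1],[[0,0,0],[0,0,0],-1],[[0,0,0],[0,0,0],-1],[[0,0,0],[0,0,0],-1],[[0,0,0],[0,0,0],-1],[[0,0,0],[0,0,0],-1]]'
```

```text
time: 3.48
tool_pos: [539.5, 147.4, 97.0]
tcp_rot: [3.141, 0.0, 2.719]
contact_force: [-0.8, 0.1, 0.2]
grip_width: 91.8
finger_force: 0.0
time: 4.32
tool_pos: [539.3, 147.5, 96.7]
tcp_rot: [3.142, -0.0, 2.719]
contact_force: [0.5, 0.4, -0.3]
grip_width: 29.9
finger_force: 0.0
```

```bash
python3 -m pendant '[[[0,0,0],[0,0,0],-1],[[0,0,0],[0,0,0],-1],[[0,0,0],[0,0,0],-1],[[0,0,0],[0,0,0],-1],[[0,0,0],[0,0,0],-1],[[0,0,0],[0,0,0],-1],[[0,0,0],[0,0,0],-1],[[0,0,0],[0,0,0],-1],[[0,0,0],[0,0,0],-1],[[0,0,0],[0,0,0],-1]]'
python3 - <<'E'
import numpy as np
c=np.array([544.5,16]);k=np.array([539.4,147.3])-c
a=np.linspace(0,.45,11);P=np.array([[k[0]*np.cos(t)-k[1]*np.sin(t),k[0]*np.sin(t)+k[1]*np.cos(t)] for t in a])
print((np.diff(P,axis=0)/30).round(3).tolist(),.045/.12)
E
```

```text
time: 5.15
tool_pos: [539.1, 146.5, 96.6]
tcp_rot: [-3.14, -0.0, 2.719]
contact_force: [-1.2, -4.8, 1.0]
grip_width: 25.9
finger_force: 29.9
[[-0.197, -0.012], [-0.196, -0.021], [-0.195, -0.03], [-0.193, -0.038], [-0.191, -0.047], [-0.189, -0.056], [-0.186, -0.064], [-0.183, -0.072], [-0.18, -0.081], [-0.176, -0.089]] 0.375
```

```bash
python3 -m pendant '[[[-0.1,-0.005,0],[0,0,0.19],-1],[[-0.1,-0.007,0],[0,0,0.19],-1],[[-0.1,-0.01,0],[0,0,0.19],-1],[[-0.1,-0.012,0],[0,0,0.19],-1],[[-0.1,-0.014,0],[0,0,0.19],-1],[[-0.1,-0.016,0],[0,0,0.19],-1],[[-0.097,-0.018,0],[0,0,0.19],-1],[[-0.097,-0.02,0],[0,0,0.19],-1],[[-0.097,-0.022,0],[0,0,0.19],-1],[[-0.097,-0.024,0],[0,0,0.19],-1]]'
```

```text
time: 5.98
tool_pos: [511.2, 141.8, 96.8]
tcp_rot: [-3.141, 0.003, 2.948]
contact_force: [5.3, -6.9, -3.9]
grip_width: 25.9
finger_force: 30.0
```

```bash
python3 -m pendant '[[[-0.095,-0.028,0],[0,0,0.19],-1],[[-0.095,-0.03,0],[0,0,0.19],-1],[[-0.095,-0.032,0],[0,0,0.19],-1],[[-0.093,-0.034,0],[0,0,0.19],-1],[[-0.093,-0.036,0],[0,0,0.19],-1],[[-0.092,-0.038,0],[0,0,0.19],-1],[[-0.09,-0.04,0],[0,0,0.19],-1],[[-0.09,-0.042,0],[0,0,0.19],-1],[[-0.088,-0.044,0],[0,0,0.19],-1],[[-0.088,-0.046,0],[0,0,0.19],-1]]'
python3 -m pendant '[[[0,0,0],[0,0,0],-1],[[0,0,0],[0,0,0],-1],[[0,0,0],[0,0,0],-1],[[0,0,0],[0,0,0],-1],[[0,0,0],[0,0,0],-1],[[0,0,0],[0,0,0],-1],[[0,0,0],[0,0,0],-1],[[0,0,0],[0,0,0],-1],[[0,0,0],[0,0,0],-1],[[0,0,0],[0,0,0],-1]]'
```

```text
time: 6.82
tool_pos: [484.1, 130.8, 96.8]
tcp_rot: [-3.14, 0.004, -3.107]
contact_force: [6.9, -5.7, -7.0]
grip_width: 25.9
finger_force: 30.0
time: 7.65
tool_pos: [483.7, 130.5, 96.8]
tcp_rot: [-3.14, 0.003, -3.108]
contact_force: [5.8, -8.8, -4.8]
grip_width: 25.7
finger_force: 29.9
```

```bash
python3 -m pendant '[[[0,0,0],[0,0,-0.8],-1],[[0,0,0],[0,0,-0.8],-1],[[0,0,0],[0,0,-0.8],-1],[[0,0,0],[0,0,-0.8],-1],[[0,0,0],[0,0,-0.8],-1],[[0,0,0],[0,0,-0.8],-1],[[0,0,0],[0,0,-0.8],-1],[[0,0,0],[0,0,-0.8],-1],[[0,0,0],[0,0,-0.8],-1],[[0,0,0],[0,0,0],-1]]'
python3 -m pendant '[[[0,0,-0.03],[0,0,0],-1],[[0,0,-0.02],[0,0,0],-1],[[0,0,0],[0,0,-0.2],-1],[[0,0,0],[0,0,-0.2],-1],[[0,0,0],[0,0,-0.2],-1],[[0,0,0],[0,0,-0.2],-1],[[0,0,0],[0,0,0],-1],[[0,0,0],[0,0,0],-1],[[0,0,0],[0,0,0],-1],[[0,0,0],[0,0,0],-1]]'; python3 -c "
from plant import bot;print(bot.get_obs()['moment'])"
```

```text
time: 8.48
tool_pos: [483.9, 131.2, 96.8]
tcp_rot: [3.139, 0.003, 2.306]
contact_force: [6.2, -4.2, -4.9]
grip_width: 25.7
finger_force: 30.0
time: 9.32
tool_pos: [484.0, 131.2, 95.8]
tcp_rot: [3.139, 0.003, 2.215]
contact_force: [4.7, -4.2, -0.5]
grip_width: 26.2
finger_force: 30.0
[-0.6874946  -0.81197202 -0.05505997]
```

```bash
python3 -m pendant '[[[0,0,-0.05],[0,0,-0.2],-1],[[0,0,0],[0,0,-0.2],-1],[[0,0,0],[0,0,-0.2],-1],[[0,0,0],[0,0,-0.2],-1],[[0,0,0],[0,0,-0.2],-1],[[0,0,0],[0,0,-0.2],-1],[[0,0,0],[0,0,0],-1],[[0,0,0],[0,0,0],-1],[[0,0,0],[0,0,0],-1],[[0,0,0],[0,0,0],-1]]'; python3 -c "
from plant import bot;print(bot.get_obs()['moment'])"
```

```text
time: 10.15
tool_pos: [484.1, 131.3, 94.4]
tcp_rot: [3.138, 0.003, 2.071]
contact_force: [4.9, -4.1, -0.9]
grip_width: 25.9
finger_force: 30.0
[-0.64293301 -0.83148139 -0.03015546]
```

```bash
python3 -m pendant '[[[0,0,-0.02],[0,0,0],-1],[[0,0,-0.02],[0,0,0],-1],[[0,0,-0.02],[0,0,0],-1],[[0,0,-0.02],[0,0,0],-1],[[0,0,-0.02],[0,0,0],-1],[[0,0,0],[0,0,0],-1],[[0,0,0],[0,0,0],-1],[[0,0,0],[0,0,0],-1],[[0,0,0],[0,0,0],-1],[[0,0,0],[0,0,0],-1]]'; python3 -m pendant '[[[0,0,-0.02],[0,0,0],-1],[[0,0,-0.02],[0,0,0],-1],[[0,0,-0.02],[0,0,0],-1],[[0,0,-0.02],[0,0,0],-1],[[0,0,-0.02],[0,0,0],-1],[[0,0,0],[0,0,0],-1],[[0,0,0],[0,0,0],-1],[[0,0,0],[0,0,0],-1],[[0,0,0],[0,0,0],-1],[[0,0,0],[0,0,0],-1]]'
```

```text
time: 10.98
tool_pos: [484.2, 131.3, 91.5]
tcp_rot: [3.138, 0.003, 2.071]
contact_force: [4.8, -4.7, 1.2]
grip_width: 25.4
finger_force: 30.0
time: 11.82
tool_pos: [484.1, 131.3, 88.6]
tcp_rot: [3.138, 0.003, 2.071]
contact_force: [3.8, -3.4, 2.5]
grip_width: 25.5
finger_force: 30.0
```

```bash
python3 -m pendant '[[[0,0,-0.03],[0,0,0],-1],[[0,0,-0.03],[0,0,0],-1],[[0,0,-0.03],[0,0,0],-1],[[0,0,-0.03],[0,0,0],-1],[[0,0,-0.03],[0,0,0],-1],[[0,0,-0.03],[0,0,0],-1],[[0,0,-0.02],[0,0,0],-1],[[0,0,0],[0,0,0],-1],[[0,0,0],[0,0,0],-1],[[0,0,0],[0,0,0],-1]]'
python3 - <<'E'
from h import *
i=bot.capture("side")[220:400,240:440];cv2.imwrite("pics/s2.png",cv2.resize(i,None,fx=3.3,fy=3.3,interpolation=2))
E
```

```text
time: 12.65
tool_pos: [484.1, 131.3, 82.6]
tcp_rot: [3.138, 0.003, 2.071]
contact_force: [4.4, -4.3, 3.0]
grip_width: 26.1
finger_force: 30.0
```

View pics/s2.png

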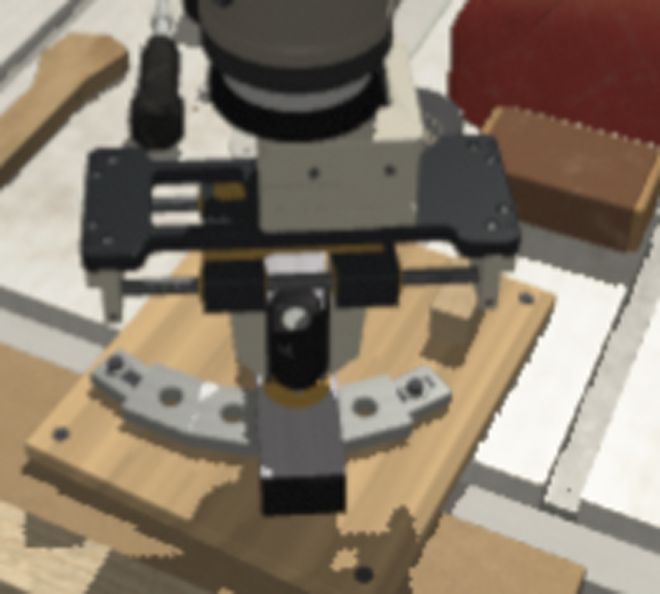

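The side view shows the fence over the third hole: two holes are free to its left (170,397) and (232,410), one to its right (365,407). The knob sits low on the bush at (297,390). I'll press against the end stop to confirm.

```bash
python3 -m pendant '[[[0,0,-0.02],[0,0,0],-1],[[0,0,-0.02],[0,0,0],-1],[[0,0,-0.02],[0,0,0],-1],[[0,0,-0.02],[0,0,0],-1],[[0,0,0],[0,0,0],-1],[[0,0,0],[0,0,0],-1],[[0,0,0],[0,0,0],-1],[[0,0,0],[0,0,0],-1],[[0,0,0],[0,0,0],-1],[[0,0,0],[0,0,0],-1]]'
```

```text
time: 13.53
tool_pos: [484.2, 131.3, 82.3]
tcp_rot: [3.137, 0.003, 2.071]
contact_force: [-2.2, -6.0, 23.7]
grip_width: 25.4
finger_force: 30.0
```

```bash
python3 -m pendant '[[[0,0,0.05],[0,0,0],1],[[0,0,0],[0,0,0],1],[[0,0,0],[0,0,0],1],[[0,0,0],[0,0,0],1],[[0,0,0],[0,0,0],1],[[0,0,0],[0,0,0],1],[[0,0,0],[0,0,0],1],[[0,0,0],[0,0,0],1],[[0,0,0],[0,0,0],1],[[0,0,0],[0,0,0],1]]'
python3 -m pendant '[[[0,0,0.2],[0,0,0],1],[[0,0,0.5],[0,0,0],1],[[0,0,0.5],[0,0,0],1],[[0,0,0.6],[0,0,0],1],[[0,0,0.6],[0,0,0],1],[[0,0,0.6],[0,0,0],1],[[0,0,0.6],[0,0,0],1],[[0,0,0.6],[0,0,0],1],[[0,0,0],[0,0,0],1],[[0,0,0],[0,0,0],1]]'
python3 - <<'E'
from h import *
a=bot.capture("side")[220:400,240:440];b=bot.capture("wrist")
a=cv2.resize(a,(400,360));b=cv2.resize(b,(400,300))
cv2.imwrite("pics/s3.png",np.hstack([a,cv2.copyMakeBorder(b,0,60,0,0,cv2.BORDER_CONSTANT)]))
E
```

```text
time: 14.37
tool_pos: [482.1, 132.0, 80.8]
tcp_rot: [3.142, 0.0, 2.071]
contact_force: [0.1, -0.5, -0.1]
grip_width: 88.1
finger_force: 0.0
time: 15.2
tool_pos: [482.5, 132.0, 207.7]
tcp_rot: [3.139, 0.001, 2.071]
contact_force: [-0.4, 0.6, -0.6]
grip_width: 91.7
finger_force: 0.0
```

View pics/s3.png

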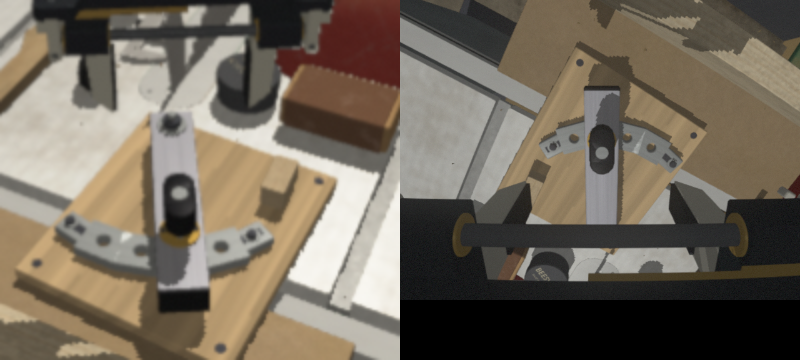

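The knob is free and aligned with the fence, which lies over the third hole. The knob dot is at (180,192) in the left half, and I'll use it to check the knob's height.

```bash
python3 - <<'E'
from h import *
p=bot.camera_params("side")
for z in(92,96,106):print(z,plane(p,(330,316),z).round(1))
E
```

```text
92 [483.9 128.   92. ]
96 [482.3 131.5  96. ]
106 [478.1 140.3 106. ]
```

```bash
python3 -c "
from plant import bot;print(bot.close_job())"
```

```text
the job is handed in; nothing more can be done
None
```

The job is handed in. The fence is set over the third hole (30°) and the pin is pushed down to its end stop, about 14 mm. The gripper is clear, and the other things were left alone; the hand-in gave no verdict.

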